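# Find the loose clamp bolt on the proofing bed and hold its cap open

## Robot

A 7-joint arm with a two-finger parallel gripper is mounted at the origin on the work surface. World frame = base frame: x ahead of the robot, y to its left, z up, the work surface at z = 0. Lengths are in m, angles in rad, forces in N, time in s.
With the tool pointing down it reaches from about 0.425 to 0.925 m from the base axis. Payload 6.8 kg.
Tool frame: the origin (TCP) lies midway between the tips of the shut fingers; the grasp point (between the pads) lies 19 mm behind it; z points along the fingers, y is the line along which they close (so a half turn about z gives the same grasp; the last joint's range is limited). The gripper opens to 85 mm and grips with 20 to 120 N. Pads are 22 mm wide; open, the fingers measure 114 mm over their backs; the gripper's body (76 mm by 85 mm) begins 54 mm behind the grasp point. The pads swing forward as they close: fully open they stand 13 mm farther back than shut.
Start: joints at [1.154, 0.477, 0.022, 1.555, -0.011, 1.109, -0.083], TCP at [0.205, -0.643, 0.231] pointing down, gripper open.
Joint ranges: [-2.96, 2.96], [-0.34, 2.1], [-1.41, 1.46], [0.24, 2.44], [-1.37, 4.51], [0.17, 1.92], [-2.96, 2.96]. Speed limits (rad/s): [2.39, 2.39, 3.14, 3.14, 3.14, 3.14, 3.14].

## Interface

Orientations are given as a rotation vector (axis times angle).
In Python, from bench import r gives the robot as it stands. The module is installed in compiled form; this text tells all that it offers.
- The arm moves only by the tool apply_moves, never from a script. Its argument "rows" is a list of rows, each a list of 6 numbers: the shift along the tool's x, y, z scaled (see below), then the turn, a rotation vector about the tool's x, y, z scaled (see below). A call has 1 to 5 rows; each row is the pose to reach, as a shift and turn from the pose commanded when the call began, along the tool's axes at that moment; what a row does not reach only later rows make up. The controller multiplies each number of a shift by 0.25 m and each number of a turn by 90 degrees. A row lasts 1/8 s, in which the tool goes at most 62.5 mm and 10.7 degrees, less where a joint would pass 70% of its speed; a pose out of reach is approached as far as the arm can. A call with a number of a shift or a turn outside -1 to 1 is refused whole. A call with a gripper value outside its range is refused whole. "claw" is the opening, from 0 (shut) to 1 (fully open), set as the call begins (left out, the last holds). The fingers move at their own pace and stop on an object; "newtons" is the grip in N (left out, the last holds). Time passes only in rows, so rows that repeat a pose let the fingers close. It gives the time, the measured TCP pose, the force, the opening and the grip force at its end, in the units of the state.
- r.get_obs(): the state, without advancing time (a new reading comes with each control period).
- r.grab_frame(name): name is "scene" or "top" or "wrist"; returns a dict with "pixels" (480x640x3 uint8, red, green, blue), "intrinsics" (3x3 intrinsics, pixels), "dist" ([k1, k2, p1, p2, k3] as OpenCV has them; the pictures are not rectified), "eye" and "attitude" of the camera in the world. Camera axes: x right, y up, looking along -z (the intrinsics and any distortion apply to the point x, -y, -z); pixel columns grow to the right and rows downward; lengths in m; the calibration is good to about 2 mm. A picture is of the moment at which its call begins. There is no depth.
- r.hand_in(): hands the job in; it is judged then, once.
Trained networks look in a picture, given as the dict that the camera call returned (one of the last four; its "shot" number tells which), for a name from the list of things; names that differ only in an ending like _2 or _b are one class to them, and where a whole thing is asked for, a point or a joint stands for the part that bears it (a point fixed in the world has none). Each returns a list of dicts, best first, with "conf" (0 to 1); they miss things now and then, are a little off and sometimes report something else, mostly with a low value. They report only what shows in the picture. A call takes as long as a camera call.
- r.search_frame(picture, thing): "rect" ([left, top, width, height] in pixels, round what is visible of it).
- r.outline_of(picture, thing): "pixels" (480x640 bool, what is visible of it) and "rect" ([left, top, width, height] in pixels, round what is visible of it).
- r.landmark_of(picture, thing): "point" ([column, row] in pixels: a listed point, or the origin of a listed thing).
The state is a dict: "clock": time; "joints": joint angles; "qvel": joint speeds; "tau": joint torques, N m; "tcp_pos": TCP position; "orientation": TCP orientation; "contact_force": force on the tool from outside, world axes, zero at the start; "moment": the same for the moment, N m; "grip_width": finger opening in m; "gripper_force": force on a finger pad.
Only numpy, scipy, OpenCV 4.12 (cv2) and the standard library are available. Lean on these libraries where they do the work, as an engineer would, in place of code of your own. Each camera call takes 0.05 s, during which the arm holds its last target. There are 200 camera calls.

## Task

One of the three clamp bolts on the printmaker's proofing bed has worked loose: tap the bolt heads lightly from above, one after another, until one sinks fully down under the tap. Then lift that bolt's cap by its lug to more than halfway open and finish while still holding it there with the gripper, so that someone can get at the bolt. Keep the caps of bolts that have not sunk shut, and leave the other things on the table where they lie.

Things in the scene. Friction and masses are not known exactly. Their poses are not given: they have to be found in the camera images.
- bed: Fixed wooden board 240 x 400 mm, 18 mm thick, with a black lino plate and a grey iron bar (330 long, 72 deep, top 54 mm above the table). Origin at table height under the middle bolt; x away from the robot (board -170 to +70, bar -26 to +46 mm), y along the bar to the robot's left, z up; turned a little about z. Bolts at x = 0, y = +110, 0, -110 mm (left, middle, right).
- bolt_left_top (a point): Centre of the top face of the left bolt's round steel head (16 mm across, 9 mm thick). Before tapping it lies 71 mm above the table; it stands 10.5 mm above its cap, through the cap's 28 mm square hole.
- bolt_left (a joint): How far the left bolt's shank has sunk, in m; 0 as found. One bolt of the three, a different one each time, is loose: a push of about 3 N slides it down to a stop at 6 mm, where it stays. The others give less than 1.5 mm. On every bolt the head itself also sits on a spring washer: it gives up to 3 mm more while pushed (6 N per mm) and springs back.
- cap_left (a joint): Opening of the left bolt's cap, rad: 0 shut (flat), stop at 1.15. A dark steel plate, 5 mm thick, 46 mm wide, about 180 g, with a hole round the bolt head. Level hinge along the bed's y, 36 mm behind the bolt (bed x = +36 mm), 58.5 mm above the table; the front end rises and swings away from the robot. Falls shut if let go at any angle.
- cap_left_lug (a point): Grip point in the left cap's lug, an upright steel block 20 mm (bed x) by 14 mm (bed y: pinch here) by 34 mm high at the cap's front end, in front of the bar. Shut: lug from 50 to 84 mm above the table, this point at 70 mm, 46 mm before the bolt's axis, 82 mm before the hinge axis and 11.5 mm above it. Free space on both sides down to the board.
- bolt_middle_top (a point): Centre of the top face of the middle bolt's round steel head (16 mm across, 9 mm thick). Before tapping it lies 71 mm above the table; it stands 10.5 mm above its cap, through the cap's 28 mm square hole.
- bolt_middle (a joint): How far the middle bolt's shank has sunk, in m; 0 as found. One bolt of the three, a different one each time, is loose: a push of about 3 N slides it down to a stop at 6 mm, where it stays. The others give less than 1.5 mm. On every bolt the head itself also sits on a spring washer: it gives up to 3 mm more while pushed (6 N per mm) and springs back.
- cap_middle (a joint): Opening of the middle bolt's cap, rad: 0 shut (flat), stop at 1.15. A dark steel plate, 5 mm thick, 46 mm wide, about 180 g, with a hole round the bolt head. Level hinge along the bed's y, 36 mm behind the bolt (bed x = +36 mm), 58.5 mm above the table; the front end rises and swings away from the robot. Falls shut if let go at any angle.
- cap_middle_lug (a point): Grip point in the middle cap's lug, an upright steel block 20 mm (bed x) by 14 mm (bed y: pinch here) by 34 mm high at the cap's front end, in front of the bar. Shut: lug from 50 to 84 mm above the table, this point at 70 mm, 46 mm before the bolt's axis, 82 mm before the hinge axis and 11.5 mm above it. Free space on both sides down to the board.
- bolt_right_top (a point): Centre of the top face of the right bolt's round steel head (16 mm across, 9 mm thick). Before tapping it lies 71 mm above the table; it stands 10.5 mm above its cap, through the cap's 28 mm square hole.
- bolt_right (a joint): How far the right bolt's shank has sunk, in m; 0 as found. One bolt of the three, a different one each time, is loose: a push of about 3 N slides it down to a stop at 6 mm, where it stays. The others give less than 1.5 mm. On every bolt the head itself also sits on a spring washer: it gives up to 3 mm more while pushed (6 N per mm) and springs back.
- cap_right (a joint): Opening of the right bolt's cap, rad: 0 shut (flat), stop at 1.15. A dark steel plate, 5 mm thick, 46 mm wide, about 180 g, with a hole round the bolt head. Level hinge along the bed's y, 36 mm behind the bolt (bed x = +36 mm), 58.5 mm above the table; the front end rises and swings away from the robot. Falls shut if let go at any angle.
- cap_right_lug (a point): Grip point in the right cap's lug, an upright steel block 20 mm (bed x) by 14 mm (bed y: pinch here) by 34 mm high at the cap's front end, in front of the bar. Shut: lug from 50 to 84 mm above the table, this point at 70 mm, 46 mm before the bolt's axis, 82 mm before the hinge axis and 11.5 mm above it. Free space on both sides down to the board.
- spanner: Steel spanner 150 mm long lying on the bed's board in front of the bar, a bystander. Origin near its middle, x along it.
- gouge: Wood-handled gouge 150 mm long lying on the bed's board in front of the bar, a bystander. Origin near its middle, x along it.
- ink_jar: Amber ink jar, 60 mm across, 75 mm high, behind the bed, a bystander. Origin at its underside's centre.
- ink_tin: Flat aluminium ink tin, 72 mm across, 50 mm high, behind the bed, a bystander. Origin at its underside's centre.
- brayer: Ink roller (brayer) with a 100 mm black roller and wooden handle, 190 mm long, 38 mm high, lying on the table left of the bed, a bystander. Origin between roller and handle at table height.
- lino_block: Mounted lino block 100 x 140 x 23 mm lying right of the bed, a bystander. Origin at its underside's centre.
- palette_knife: Palette knife 200 mm long lying right of the bed, a bystander. Origin near its middle.

How it is judged:
On the way, in this order (a step that is already met when the one before it is completed fails the run):
1. the loose bolt has been tapped down (sunk more than 4 mm) with all the caps still shut (value of joint any of bolt_left, bolt_middle, bolt_right above 0.004 m and value of joint each of cap_left, cap_middle, cap_right below 0.2 rad), for 0.1 s.
2. the cap of the sunk bolt is lifted more than 0.55 rad (((value of joint bolt_left above 0.004 m and value of joint cap_left above 0.55 rad and contact force between the fingers and cap_left above 0.2 N and value of joint each of cap_middle, cap_right below 0.1 rad) or (value of joint bolt_middle above 0.004 m and value of joint cap_middle above 0.55 rad and contact force between the fingers and cap_middle above 0.2 N and value of joint each of cap_left, cap_right below 0.1 rad) or (value of joint bolt_right above 0.004 m and value of joint cap_right above 0.55 rad and contact force between the fingers and cap_right above 0.2 N and value of joint each of cap_left, cap_middle below 0.1 rad))), for 0.1 s.
At the end, for the whole second after the job is handed in: The bolt that gave is sunk by more than 4 mm, its own cap is open by more than 0.55 rad (its stop is at 1.15) and is held by the gripper's fingers, and the other two caps are shut (under 0.1 rad), all through the last second (((value of joint bolt_left above 0.004 m and value of joint cap_left above 0.55 rad and contact force between the fingers and cap_left above 0.2 N and value of joint each of cap_middle, cap_right below 0.1 rad) or (value of joint bolt_middle above 0.004 m and value of joint cap_middle above 0.55 rad and contact force between the fingers and cap_middle above 0.2 N and value of joint each of cap_left, cap_right below 0.1 rad) or (value of joint bolt_right above 0.004 m and value of joint cap_right above 0.55 rad and contact force between the fingers and cap_right above 0.2 N and value of joint each of cap_left, cap_middle below 0.1 rad))); the arm keeps its last pose, push and grip.
It fails at once if a cap is lifted (over 0.2 rad) although its bolt has not sunk ((value of joint cap_left above 0.2 rad and value of joint bolt_left below 0.003 m) or (value of joint cap_middle above 0.2 rad and value of joint bolt_middle below 0.003 m) or (value of joint cap_right above 0.2 rad and value of joint bolt_right below 0.003 m)).
It fails at once if a bolt is struck harder than 45 N (contact force between any of the arm, the fingers and bolt_left above 45 N or contact force between any of the arm, the fingers and bolt_middle above 45 N or contact force between any of the arm, the fingers and bolt_right above 45 N).
It fails at once if a bystander (spanner, gouge, jar, tin, brayer, lino block, palette knife) is moved by more than 40 mm (distance of any of spanner, gouge, ink_jar, ink_tin, brayer, lino_block, palette_knife from where it was at the start of the episode above 0.04 m).
It also fails if it takes over 45 s, if anything falls off the work surface, if the arm or the gripper's body presses on something with over 40 N, if the wrist force passes 120 N, or if a joint passes its speed limit or range.

## Working session

There is one attempt and no reset: what is moved stays moved. The work goes in short steps, Python scripts to look and compute and a tool call to move; the robot and the scene stay as the last step left them, time stands still between calls to the robot, and variables do not carry over. Pictures are saved under pics/ and viewed, at most 10 in all, crops included, and the job is handed in when it is done.

Besides the shell and the picture viewer there is one more tool, called after "Call:" as a command line: name --pt "numbers of a row" for each row, then --argument value for the rest. apply_moves: Moves the arm, as the interface text tells. Its arguments: {"type":"object","properties":{"rows":{"type":"array","items":{"type":"array","items":{"type":"number"}}},"claw":{"type":"number"},"newtons":{"type":"number"}},"required":["rows"]}

```bash
mkdir -p pics; cat > h.py <<'E'
import numpy as np, cv2
from scipy.spatial.transform import Rotation as R
from bench import r
def att(f):
    a=np.array(f["attitude"],float)
    return a if a.shape==(3,3) else R.from_rotvec(a).as_matrix()
def ray(f,px):
    K=np.array(f["intrinsics"],float);d=np.array(f["dist"],float)
    u=cv2.undistortPoints(np.array([[px]],float),K,d)[0,0]
    return att(f)@np.array([u[0],-u[1],-1.])
def at_z(f,px,z):
    v=ray(f,px);e=np.array(f["eye"]);return e+v*(z-e[2])/v[2]
def proj(f,P):
    p=att(f).T@(np.array(P)-np.array(f["eye"]));q=np.array([p[0],-p[1],-p[2]])
    return cv2.projectPoints(q[None],np.zeros(3),np.zeros(3),np.array(f["intrinsics"],float),np.array(f["dist"],float))[0].ravel()
def save(f,n): cv2.imwrite("pics/"+n,f["pixels"][:,:,::-1])
H={'top':.071,'lug':.070}
PTS=[f"bolt_{s}_top" for s in("left","middle","right")]+[f"cap_{s}_lug" for s in("left","middle","right")]
def marks(f):
    o={}
    for n in PTS:
        for d in r.landmark_of(f,n)[:1]:
            z=.071 if 'top' in n else .070
            o[n]=at_z(f,d["point"],z);print(n,np.round(d["point"],1),round(d["conf"],2),np.round(o[n],4))
    return o
def fit(o):
    L={'left':.11,'middle':0,'right':-.11}
    A=[];B=[]
    for n,p in o.items():
        s=n.split('_')[1];A.append([0 if 'top' in n else -.046,L[s]]);B.append(p[:2])
    A=np.array(A);B=np.array(B);a=A-A.mean(0);b=B-B.mean(0)
    th=np.arctan2((a[:,0]*b[:,1]-a[:,1]*b[:,0]).sum(),(a*b).sum())
    M=np.array([[np.cos(th),-np.sin(th)],[np.sin(th),np.cos(th)]])
    t=B.mean(0)-M@A.mean(0);print("bed",np.round(t,4),"th",round(th,4),"res mm",np.round((A@M.T+t-B)*1000,1).tolist());return t,th
E
python3 - <<'E'
from h import *
o=r.get_obs();print({k:np.round(v,3).tolist() for k,v in o.items()})
for n in("top","scene"):
    f=r.grab_frame(n);save(f,n+"0.png");print(n,f["eye"],f["attitude"])
    fit(marks(f))
E
```

```text
{'clock': 0.0, 'joints': [1.154, 0.478, 0.022, 1.556, -0.011, 1.109, -0.083], 'qvel': [0.001, -0.001, 0.0, -0.001, -0.001, 0.001, 0.0], 'tau': [-0.001, -59.645, 1.607, -28.12, 0.012, 0.009, 0.0], 'tcp_pos': [0.205, -0.643, 0.23], 'orientation': [-3.102, -0.483, 0.001], 'contact_force': [-0.265, 0.127, 0.026], 'moment': [0.038, -0.025, 0.003], 'gripper_force': 0.0, 'grip_width': 0.085}
top [0.47188182 0.02941998 1.58404624] [ 0.0519105  -0.05944583 -1.57901846]
bolt_left_top [280.  231.9] 0.46 [0.5879 0.1511 0.071 ]
bolt_middle_top [317.1 232.3] 0.62 [0.5857 0.0375 0.071 ]
bolt_right_top [168.5 250.3] 0.5 [0.5345 0.4922 0.071 ]
cap_left_lug [276.6 242. ] 0.78 [0.5571 0.1616 0.07  ]
cap_middle_lug [349.9 234.2] 0.62 [ 0.5791 -0.0629  0.07  ]
cap_right_lug [352.2 250. ] 0.49 [ 0.5306 -0.0693  0.07  ]
bed [0.5424 0.1295] th 2.6356 res mm [[-98.9, -117.8], [-43.3, 92.0], [61.2, -266.4], [-27.8, -150.6], [3.5, 170.1], [105.3, 272.7]]
scene [ 1.24698063 -0.1783268   0.93940227] [0.59735432 0.4261185  1.24586642]
bolt_left_top [369.8 238.2] 0.54 [0.5977 0.1552 0.071 ]
bolt_middle_top [326.  241.5] 0.35 [0.5793 0.0452 0.071 ]
bolt_right_top [282.1 250.5] 0.39 [ 0.5786 -0.0671  0.071 ]
cap_left_lug [361.1 222.8] 0.73 [0.5422 0.1514 0.07  ]
cap_middle_lug [320.  227.9] 0.93 [0.5314 0.0433 0.07  ]
cap_right_lug [274.7 237.8] 0.6 [ 0.5336 -0.0759  0.07  ]
bed [0.5834 0.0408] th -0.0511 res mm [[-8.6, -4.5], [4.1, -4.4], [-0.8, -1.9], [1.0, 1.6], [6.1, -0.1], [-1.7, 9.3]]
```

View pics/top0.png

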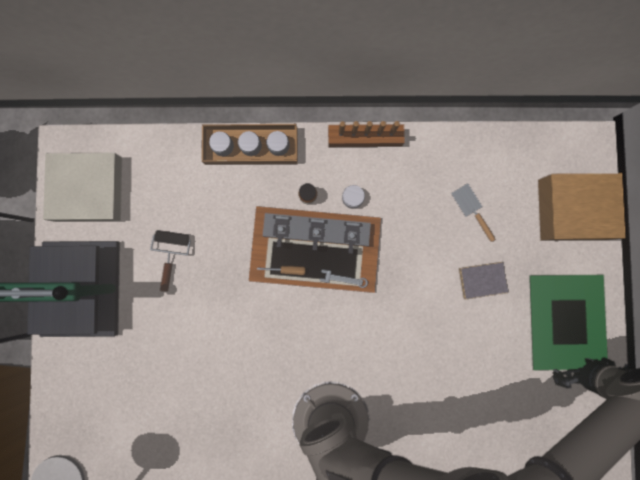

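View pics/scene0.png

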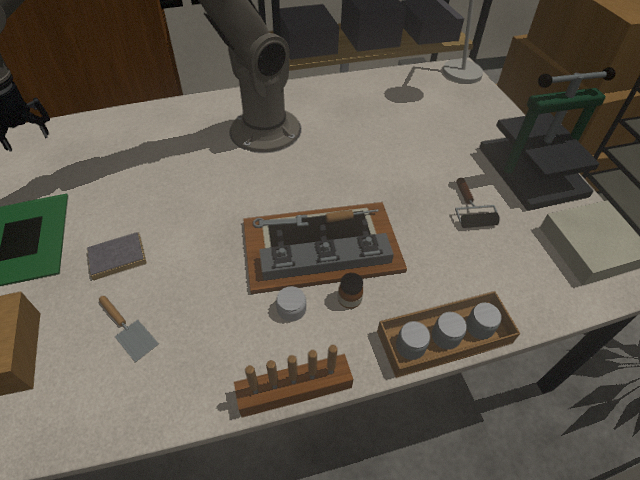

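The top picture shows the bed centred near (316,250), with the bolts near (282,228), (317,232) and (353,235). That puts the middle bolt at about x=0.585, y=0.038 and th at about -0.09. The spanner and gouge lie in front of the bar. The scene picture agrees. I'm moving above the bed now.

Call:
apply_moves --pt "0.84 -0.92 0 0 0 0" --pt "0.84 -0.92 0 0 0 0" --pt "0.84 -0.92 0 0 0 0" --pt "0.84 -0.92 0 0 0 0" --pt "0.84 -0.92 0 0 0 0" --claw 0

```text
clock: 1.32
tcp_pos: [0.3361, -0.3583, 0.2317]
orientation: [3.103, 0.483, 0.001]
contact_force: [2.5, 0.8, 0.4]
grip_width: 0.0003
gripper_force: 0.0
```

Call:
apply_moves --pt "0.84 -0.92 0 0 0 0" --pt "0.84 -0.92 0 0 0 0" --pt "0.84 -0.92 0 0 0 0" --pt "0.84 -0.92 0 0 0 0" --pt "0.84 -0.92 0 0 0 0"

```text
clock: 1.95
tcp_pos: [0.4662, -0.0754, 0.2318]
orientation: [3.104, 0.483, 0.002]
contact_force: [1.4, -0.0, -0.9]
grip_width: 0.0003
gripper_force: 0.0
```

Call:
apply_moves --pt "0.35 -0.37 0 0 0 0.255" --pt "0.35 -0.37 0 0 0 0.255" --pt "0.35 -0.37 0 0 0 0.255" --pt "0.35 -0.37 0 0 0 0.255"

```text
clock: 2.45
tcp_pos: [0.5211, 0.0392, 0.2314]
orientation: [-3.138, 0.138, -0.0]
contact_force: [0.5, -1.2, -0.5]
grip_width: -0.0
gripper_force: 0.0
```

```bash
python3 - <<'E'
from h import *
o=r.get_obs();print({k:np.round(o[k],3).tolist() for k in('clock','joints','tcp_pos','orientation','contact_force','grip_width')})
f=r.grab_frame("wrist");save(f,"w0.png");print(f["eye"],f["attitude"])
fit(marks(f))
E
```

```text
{'clock': 2.45, 'joints': [0.138, 0.254, -0.389, 1.896, 0.112, 1.012, -1.959], 'tcp_pos': [0.521, 0.039, 0.231], 'orientation': [-3.138, 0.138, -0.0], 'contact_force': [0.503, -1.206, -0.538], 'grip_width': -0.0}
[0.59974231 0.03139113 0.37399867] [-0.23974692  0.26176377 -1.64311527]
bolt_left_top [179. 135.] 0.79 [0.5986 0.1489 0.071 ]
bolt_middle_top [309.3 134.2] 0.85 [0.5891 0.0401 0.071 ]
bolt_right_top [442.3 137.5] 0.58 [ 0.5772 -0.0706  0.071 ]
cap_left_lug [186.3 190. ] 0.56 [0.5519 0.1523 0.07  ]
cap_middle_lug [308.8 189.7] 0.66 [0.5425 0.045  0.07  ]
cap_right_lug [434.  192.6] 0.87 [ 0.5305 -0.0643  0.07  ]
bed [0.5879 0.0396] th -0.0983 res mm [[0.0, 0.2], [-1.3, -0.5], [-0.1, 0.8], [1.0, 1.3], [-0.4, -0.9], [0.8, -1.0]]
```

View pics/w0.png

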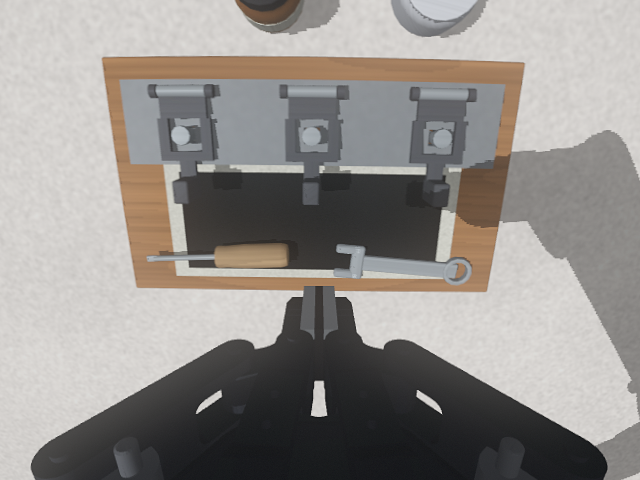

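The wrist picture shows three caps with bolts at (180,135), (310,135) and (442,138), and lugs below them. The gouge and spanner lie clear at row 260. The fit residuals are under 1.5 mm, so I'm tapping the middle bolt first.

Call:
apply_moves --pt "0.27 -0.026 0.2 0 0 0.006" --pt "0.27 -0.026 0.54 0 0 0.006" --pt "0.27 -0.026 0.54 0 0 0.006" --pt "0.27 -0.026 0.6 0 0 0.006" --pt "0.27 -0.026 0.6 0 0 0.006"

```text
clock: 3.42
tcp_pos: [0.588, 0.0375, 0.0811]
orientation: [3.137, -0.159, -0.002]
contact_force: [-0.2, 0.1, 0.3]
grip_width: 0.0
gripper_force: 0.0
```

Call:
apply_moves --pt "0 0 0.025 0 0 0" --pt "0 0 0.04 0 0 0" --pt "0 0 0.046 0 0 0" --pt "0 0 0.05 0 0 0" --pt "0 0 0.05 0 0 0"

```text
clock: 4.05
tcp_pos: [0.589, 0.0378, 0.0695]
orientation: [3.137, -0.159, 0.001]
contact_force: [-0.9, 0.3, 5.9]
grip_width: -0.0001
gripper_force: 2.8
```

Call:
apply_moves --pt "0 0 0.003 0 0 0" --pt "0 0 0.006 0 0 0" --pt "0 0 0.006 0 0 0"

```text
clock: 4.42
tcp_pos: [0.5891, 0.0378, 0.0687]
orientation: [3.137, -0.159, 0.002]
contact_force: [-2.9, -1.7, 10.3]
grip_width: 0.0003
gripper_force: 5.2
```

Middle is firm (10 N at 2.3 mm). Next is the left bolt.

Call:
apply_moves --pt "0 0 -0.06 0 0 0" --pt "-0.003 -0.22 -0.06 0 0 0" --pt "-0.003 -0.447 -0.06 0 0 0" --pt "-0.003 -0.447 -0.06 0 0 0" --pt "-0.003 -0.447 -0.05 0 0 0"

```text
clock: 5.05
tcp_pos: [0.5992, 0.1489, 0.0801]
orientation: [3.137, -0.158, 0.001]
contact_force: [0.2, -0.7, 0.6]
grip_width: -0.0001
gripper_force: 0.0
```

Call:
apply_moves --pt "0 0 0.02 0 0 0" --pt "0 0 0.035 0 0 0" --pt "0 0 0.042 0 0 0" --pt "0 0 0.047 0 0 0" --pt "0 0 0.047 0 0 0"

```text
clock: 5.68
tcp_pos: [0.5993, 0.1476, 0.0689]
orientation: [3.136, -0.161, 0.0]
contact_force: [-3.3, -3.3, 10.2]
grip_width: -0.0001
gripper_force: 4.6
```

Left is firm too, so I'm going to the right bolt.

Call:
apply_moves --pt "0 0 -0.06 0 0 0" --pt "0 0.25 -0.06 0 0 0" --pt "0 0.5 -0.06 0 0 0" --pt "0 0.75 -0.06 0 0 0" --pt "0 0.875 -0.06 0 0 0"

```text
clock: 6.3
tcp_pos: [0.5764, -0.0733, 0.0836]
orientation: [3.136, -0.166, 0.0]
contact_force: [-0.0, 0.6, 0.1]
grip_width: 0.0001
gripper_force: 0.0
```

Call:
apply_moves --pt "0 0 0.0 0 0 0" --pt "0 0 0.035 0 0 0" --pt "0 0 0.05 0 0 0" --pt "0 0 0.055 0 0 0" --pt "0 0 0.06 0 0 0"

```text
clock: 6.92
tcp_pos: [0.5772, -0.0673, 0.0681]
orientation: [-3.137, 0.156, -0.0]
contact_force: [-0.7, 0.8, 2.3]
grip_width: 0.0001
gripper_force: 0.9
```

Right gives at about 2.3 N, so it's the loose one. I'm pushing it down to its stop.

Call:
apply_moves --pt "0 0 0.006 0 0 0" --pt "0 0 0.012 0 0 0" --pt "0 0 0.016 0 0 0" --pt "0 0 0.018 0 0 0" --pt "0 0 0.02 0 0 0"

```text
clock: 7.55
tcp_pos: [0.5774, -0.0685, 0.0637]
orientation: [-3.138, 0.159, -0.001]
contact_force: [-1.9, 4.0, 8.6]
grip_width: 0.0003
gripper_force: 4.1
```

The right bolt is down on its stop (8.6 N). I'm raising, opening the gripper and moving above the right lug for a close look.

Call:
apply_moves --pt "0 0 -0.1 0 0 0" --pt "0 0 -0.19 0 0 0" --pt "-0.186 0.005 -0.19 0 0 0" --pt "-0.186 0.005 -0.19 0 0 0" --pt "-0.186 0.005 -0.19 0 0 0" --claw 0.6

```text
clock: 8.18
tcp_pos: [0.5309, -0.0657, 0.1106]
orientation: [3.137, -0.16, 0.001]
contact_force: [0.8, 0.4, -0.6]
grip_width: 0.051
gripper_force: 0.0
```

```bash
python3 - <<'E'
from h import *
o=r.get_obs();print({k:np.round(o[k],3).tolist() for k in('clock','joints','tcp_pos','orientation','contact_force','grip_width')})
f=r.grab_frame("wrist");save(f,"w1.png")
m=marks(f)
for p in([.5879-.0108,.0397-.1095,.065],[.5313,-.0653,.070]): print(proj(f,p))
E
```

```text
{'clock': 8.175, 'joints': [0.286, 0.424, -0.346, 1.978, 0.203, 0.771, -1.85], 'tcp_pos': [0.531, -0.066, 0.111], 'orientation': [3.137, -0.16, 0.001], 'contact_force': [0.753, 0.397, -0.603], 'grip_width': 0.051}
bolt_left_top [ 56.4 330.1] 0.42 [0.5049 0.0988 0.071 ]
bolt_middle_top [109.9 185.2] 0.68 [0.5887 0.0385 0.071 ]
cap_middle_lug [124.3 267.6] 0.7 [0.5413 0.0443 0.07  ]
cap_right_lug [318.5 265.2] 0.88 [ 0.5318 -0.0667  0.07  ]
[315.75307334 183.51577966]
[316.19104936 266.19293292]
```

View pics/w1.png

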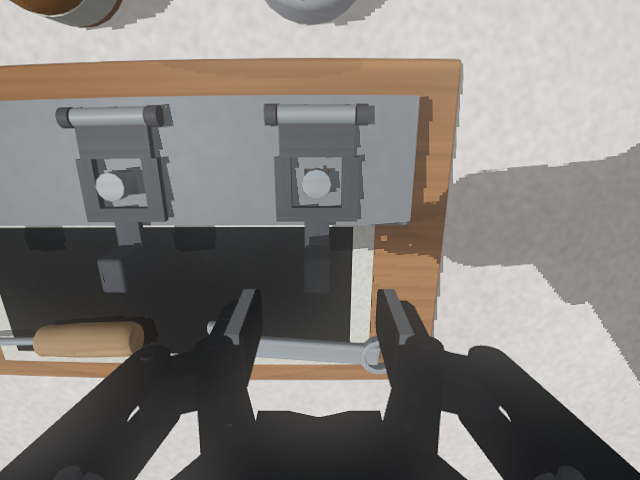

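The wrist picture shows the right lug at (317,268), centred between the open fingers at (245,310) and (395,310). The right bolt at (316,184) has sunk and the spanner is clear. I'm descending and gripping.

Call:
apply_moves --pt "0 0 0.1 0 0 0" --pt "0 0 0.2 0 0 0" --pt "0 0 0.234 0 0 0" --pt "0 0 0.234 0 0 0"

```text
clock: 9.02
tcp_pos: [0.5305, -0.065, 0.0518]
orientation: [-3.137, 0.159, 0.001]
contact_force: [-0.2, 0.7, 0.3]
grip_width: 0.0514
gripper_force: 0.0
```

Call:
apply_moves --pt "0 0 0 0 0 0" --pt "0 0 0 0 0 0" --pt "0 0 0 0 0 0" --pt "0 0 0 0 0 0" --pt "0 0 0 0 0 0" --claw 0 --newtons 40

```text
clock: 9.65
tcp_pos: [0.5313, -0.0646, 0.053]
orientation: [-3.137, 0.158, -0.002]
contact_force: [-1.0, 2.4, 6.8]
grip_width: 0.0136
gripper_force: 41.5
```

Call:
apply_moves --pt "-0.001 0 -0.033 0 -0.064 0" --pt "0 0 -0.066 0 -0.127 0" --pt "0.006 0 -0.098 0 -0.191 0" --pt "0.014 0 -0.13 0 -0.255 0" --pt "0.014 0 -0.13 0 -0.255 0"

```text
clock: 10.28
tcp_pos: [0.535, -0.0649, 0.0848]
orientation: [-3.054, 0.154, 0.621]
contact_force: [-0.5, 0.8, 5.2]
grip_width: 0.0135
gripper_force: 41.6
```

```bash
python3 - <<'E'
from h import *
o=r.get_obs();print({k:np.round(o[k],3).tolist() for k in('clock','joints','tcp_pos','orientation','contact_force','grip_width','gripper_force')});print(R.from_rotvec(o['orientation']).as_matrix().round(3))
E
```

```text
{'clock': 10.275, 'joints': [0.253, 0.673, -0.326, 1.683, 0.152, 1.219, -1.8], 'tcp_pos': [0.535, -0.065, 0.085], 'orientation': [-3.054, 0.154, 0.621], 'contact_force': [-0.478, 0.784, 5.238], 'grip_width': 0.013, 'gripper_force': 41.554}
[[ 0.916 -0.101 -0.388]
 [-0.093 -0.995  0.04 ]
 [-0.39  -0.001 -0.921]]
```

The cap is tracking the arc exactly. The same increment in the tool frame takes it to about 0.8 rad.

Call:
apply_moves --pt "-0.001 0 -0.033 0 -0.064 0" --pt "0 0 -0.066 0 -0.127 0" --pt "0.006 0 -0.098 0 -0.191 0" --pt "0.014 0 -0.13 0 -0.255 0" --pt "0.014 0 -0.13 0 -0.255 0"

```text
clock: 10.9
tcp_pos: [0.5504, -0.0664, 0.1128]
orientation: [-2.852, 0.144, 1.211]
contact_force: [-0.7, 1.7, 3.7]
grip_width: 0.0136
gripper_force: 41.2
```

Call:
apply_moves --pt "0 0 0 0 0 0" --pt "0 0 0 0 0 0" --pt "0 0 0 0 0 0"

```text
clock: 11.28
tcp_pos: [0.5502, -0.0665, 0.1127]
orientation: [-2.854, 0.144, 1.205]
contact_force: [3.6, 4.9, -4.0]
grip_width: 0.0132
gripper_force: 40.8
```

```bash
python3 - <<'E'
from h import *
o=r.get_obs();print({k:np.round(o[k],3).tolist() for k in('clock','joints','tcp_pos','orientation','contact_force','grip_width','gripper_force')})
save(r.grab_frame("wrist"),"w2.png")
f=r.grab_frame("scene");cv2.imwrite("pics/s2.png",cv2.resize(f["pixels"][160:320,200:420,::-1],None,fx=3.5,fy=3.5,interpolation=cv2.INTER_CUBIC))
E
```

```text
{'clock': 11.275, 'joints': [0.204, 0.893, -0.289, 1.35, 0.099, 1.72, -1.772], 'tcp_pos': [0.55, -0.066, 0.113], 'orientation': [-2.854, 0.144, 1.205], 'contact_force': [3.637, 4.915, -3.987], 'grip_width': 0.013, 'gripper_force': 40.751}
```

View pics/w2.png

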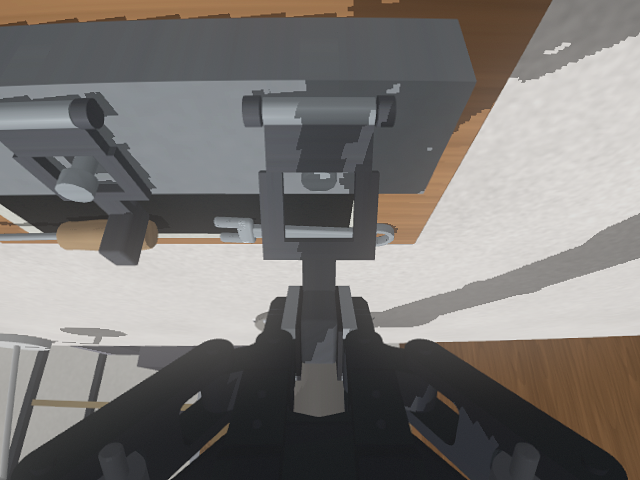

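View pics/s2.png

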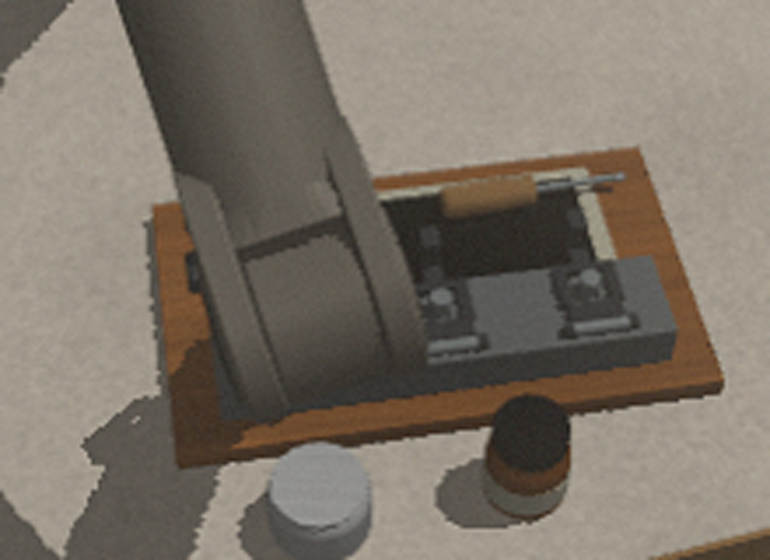

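The wrist picture shows the right cap's plate at (320,215) raised off the bar, its lug held between the pads at (320,320), and the bolt exposed at (320,182). In the scene crop the left and middle caps lie shut and the tin, jar and gouge haven't moved. The tool has tilted about 0.8 rad with the cap, so I'm handing in.

```bash
python3 -c "
from bench import r
print(r.hand_in())"
```

```text
the job is handed in; nothing more can be done
None
```

The right bolt was the loose one: I tapped it down to its stop, lifted its cap by the lug to about 0.8 rad and handed the job in with the gripper still holding it; no verdict came back.

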